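Index the test head to the front and hold the sprung probe square on its marked spot

TASK

Get the small indexing head ready and take a reading with the probe: pull up the sprung plunger by its knob, swing the head out of the long slot until its sloping face looks straight to the pointer on the front of the foot, and let the plunger drop fully home in the single notch. Then take the probe out of its holder and hold its tip gently inside the ring marked on the steel pad, square to the sloping face, with the sprung tip pushed in about half way, and finish like that: still gripping the probe and pressing, nothing put down or let go. Leave the bottle, the cup and the binder clip alone.

Things in the scene. Friction and masses are not known exactly. Their poses are not given: they have to be found in the camera images.
- index_base: fixed round grey foot, 168 mm across, with the steel index plate on it (144 mm, top 34 mm above the desk). Origin: on the vertical swing axis at desk height; -x is the front (roughly to the robot; a small steel pointer on the rim), +x the rear, z up. The plate has one narrow notch exactly at the rear (60 mm from the axis, 11 mm wide) and one long slot on the +y side, where the pin starts.
- head (a joint): angle (rad) of the aluminium head about the vertical axis, counter-clockwise from above positive, -0.5 to 1.45. At 0 the sloping face looks to the front and the plunger is over the notch. Starts at 0.75 to 1.2, plunger down in the long slot, which ends at 0.6: the plunger must be up to pass. About 0.03 rad of play in the notch. Stays where it is left (friction 0.12 N m).
- plunger (a joint): height (m) of the sprung plunger above fully home, 0 to 0.020; the spring pushes down with 4 N at 0 and 8 N at 0.020. The 8 mm round-nosed pin reaches 12 mm below the plate top at home, so it is clear from 0.012 up; let go beside the notch, it rests on the plate at 0.012 and drops in when the head is moved over the notch.
- knob_grip (a point): grip point on the axis of the plunger's upright round black knob, 82 mm above the desk at home, 60 mm from the swing axis on the side away from the sloping face. Knob 20 mm across (23 mm at its top rim), from 16 mm below to 16 mm above this point; the head's arm (its bush) is 6 mm below the knob. Moves with head and plunger; its x axis points away from the swing axis.
- test_pad: 34 mm round steel pad on the head's sloping face, with a black ring (14 mm inside, 16.6 mm outside) and a centre dot. Origin: ring centre on the pad's surface, 18 mm from the swing axis, 87 mm above the desk. z: outward normal, 25 degrees from vertical, leaning to the front when the head is at 0. The 66 x 62 mm sloping face lies 3 mm lower. The knob behind it is 98 mm high.
- probe: loose probe, 150 mm long, 90 g, upright in the holder: sprung steel tip (6 mm, round nose), 12 mm barrel from 14 to 50 mm, 28 mm collar from 50 to 56 mm, round black handle 20 mm across from 56 to 150 mm. Origin: end of the tip when fully out; z along the axis from tip to handle. At the start the origin is 5 mm above the desk, the collar resting on the holder.
- probe_tip (a joint): how far (m) the sprung tip is pushed into the probe, 0 (out) to 0.010 (bottomed). Pushing takes 1.6 N at 0, 3.6 N at 0.005 and 5.6 N at 0.010.
- tip_point (a point): the end of the probe's sprung tip (moves with it)
- handle_end (a point): centre of the probe's handle end, 150 mm from the tip end along the axis
- holder: the fixed grey block, 70 x 70 x 55 mm, with the upright 15 mm hole through it in which the probe stands; lift the probe straight up at least 60 mm to clear it. Origin: centre of its underside, on the hole's axis.
- bottle: bystander: white bottle, 47 mm across, 110 mm tall, standing; origin under its centre
- cup: bystander: small specimen cup with screw lid, 58 mm across, 53 mm tall; origin under its centre
- clip: bystander: black binder clip, 32 x 43 x 19 mm, lying; origin under its centre
There are look-alikes about, which are no part of the job. There is more than one size of the probe; the job needs the smaller.

How it is judged:
On the way, in this order (a step that is already met when the one before it is completed fails the run):
1. the plunger is lifted clear of the index plate (value of joint plunger above 0.0125 m), for 0.1 s.
2. the head faces the front and the plunger is fully home in the notch (value of joint head between -0.04 and 0.04 rad and value of joint plunger below 0.002 m), for 0.2 s.
3. the probe is lifted out of the holder (all of step 2 and contact force between the fingers and probe above 1 N and height (world z) of probe above 0.056 m and contact force between probe and holder below 0.05 N), for 0.1 s.
At the end, for the whole second after the job is handed in: Head at the front (0.04 rad), plunger home (2 mm). Fingers hold the probe still, off its holder; its tip inside the ring (7 mm of the dot), axis square to the pad within 8 degrees, handle outward, sprung tip pushed in 1.5 to 8.5 mm, pressing the pad with 1.2 to 7 N (all of step 2 and distance between tip_point and test_pad below 0.007 m and angle between the z axis of probe and the z axis of test_pad, either way round below 0.14 rad and z of handle_end in the frame of test_pad above 0.1 m and contact force between probe and test_pad between 1.2 and 7 N and value of joint probe_tip between 0.0015 and 0.0085 m and contact force between the fingers and probe above 1 N and contact force between probe and holder below 0.05 N and linear speed of probe below 0.03 m/s); the arm keeps its last pose, push and grip.
It fails at once if the probe is rammed into the pad (more than 15 N) (contact force between probe and test_pad above 15 N).
It fails at once if the bottle, cup or binder clip is moved by more than 30 mm (distance of any of bottle, cup, clip from where it was at the start of the episode above 0.03 m).
It also fails if it takes over 51 s, if anything falls off the work surface, if the arm or the gripper's body presses on something with over 40 N, if the wrist force passes 120 N, or if a joint passes its speed limit or range.

ROBOT

A 7-joint arm with a two-finger parallel gripper is mounted at the origin on the work surface; the furniture and walls round the work are solid. World frame = base frame: x ahead of the robot, y to its left, z up, the work surface at z = 0. Lengths are in m, angles in rad, forces in N, time in s.
With the tool pointing down it reaches from about 0.35 to 0.9 m from the base axis. Payload 8.1 kg.
Tool frame: the origin (TCP) lies at the very end of the fingers, on their centre line; the grasp point (between the pads) lies arm.hold_point_z behind it (arm.hold_point_z is the distance from the TCP to the grasp point, in m); z points along the fingers, y is the line along which they close (so a half turn about z gives the same grasp; the last joint's range is limited). The gripper opens to 92 mm and grips with 3 to 60 N. Pads are 19 mm wide; open, the fingers measure 130 mm over their backs; the gripper's body (75 mm by 190 mm) begins 47 mm behind the grasp point.
Start: joints at [1.174, 0.434, 0.025, 1.573, -0.012, 1.134, -0.075], TCP at [0.181, -0.598, 0.227] pointing down, gripper open.
Joint ranges: [-2.62, 2.62], [-0.44, 2.09], [-1.27, 1.32], [0.08, 2.57], [-1.32, 4.46], [0.12, 2], [-2.74, 2.74]. Speed limits (rad/s): [2.22, 2.22, 3.01, 3.01, 3.14, 3.14, 3.14].

INTERFACE

Orientations are given as a rotation vector (axis times angle).
In Python, from cell import arm, vision, job, cut_out gives the robot as it stands. The module is installed in compiled form; this text tells all that it offers.
- The arm moves only by the tool play_rows, never from a script. Its argument "increments" is text: rows parted by semicolons, each of 5 numbers parted by spaces: the shift along the tool's x, y, z in cm, then the turn about the tool's z in degrees, then the opening, from -1 (shut) to 1 (fully open), so that 0 is half open. A call has 1 to 5 rows; each row shifts and turns the commanded pose from where the row before left it, along the tool's axes as they then stand; what a row does not reach is not made up. A row lasts 1/12 s, in which the tool goes at most 41.7 mm and 7.16 degrees, less where a joint would pass 70% of its speed; a pose out of reach is approached as far as the arm can. A call is refused whole if a number of a shift passes 4.17 or a number of a turn 7.16, either way. A call with a gripper value outside its range is refused whole. The fingers move at their own pace and stop on an object; "grip_force" is the grip in N (left out, the last holds). Time passes only in rows, so rows that do not move let the fingers close. It gives the time, the measured TCP pose, the force, the opening and the grip force at its end, in the units of the state.
- arm.observe(): the state, without advancing time (a new reading comes with each control period).
- vision.get_image(name): name is "scene" or "top" or "wrist"; returns a dict with "frame" (420x560x3 uint8, red, green, blue), "z_map" (420x560 float32, m along the optical axis (not along the pixel's ray), 0 where there is no reading), "mtx" (3x3 intrinsics, pixels), "cam_to_world" (4x4, takes a point from camera to world coordinates). Camera axes: x right, y up, looking along -z (the intrinsics and any distortion apply to the point x, -y, -z); pixel columns grow to the right and rows downward; lengths in m; the calibration is good to about 2 mm. A picture is of the moment at which its call begins.
- job.sign_off(): hands the job in; it is judged then, once.
Trained networks look in a picture, given as the dict that the camera call returned (one of the last four; its "shot" number tells which), for a name from the list of things; names that differ only in an ending like _2 or _b are one class to them, and where a whole thing is asked for, a point or a joint stands for the part that bears it (a point fixed in the world has none). Each returns a list of dicts, best first, with "confidence" (0 to 1); they miss things now and then, are a little off and sometimes report something else, mostly with a low value. They report only what shows in the picture. A call takes as long as a camera call. They do not tell look-alikes from the thing itself.
- cut_out(query, picture): "mask" (420x560 bool, what is visible of it) and "point" ([row, column] in pixels, amid what is visible of it).
The state is a dict: "clock": time; "joints": joint angles; "dq": joint speeds; "joint_efforts": joint torques, N m; "position": TCP position; "ee_rot": TCP orientation; "force": force on the tool from outside, world axes, zero at the start; "ft_torque": the same for the moment, N m; "width": opening from 0.0 (shut) to 1.0 (fully open); "gripper_force": force on a finger pad.
Only numpy, scipy, OpenCV 4.12 (cv2) and the standard library are available. Lean on these libraries where they do the work, as an engineer would, in place of code of your own. Each camera call takes 0.05 s, during which the arm holds its last target. There are 200 camera calls.

## Working session

There is one attempt and no reset: what is moved stays moved. The work goes in short steps, Python scripts to look and compute and a tool call to move; the robot and the scene stay as the last step left them, time stands still between calls to the robot, and variables do not carry over. Pictures are saved under pics/ and viewed, at most 13 in all, crops included, and the job is handed in when it is done.

Besides the shell and the picture viewer there is one more tool, called after "Request:" in YAML: its name, and indented under it one key for each argument. play_rows: Moves the arm, as the interface text tells. Its arguments: {"type":"object","properties":{"increments":{"type":"string"},"grip_force":{"type":"number"}},"required":["increments"]}

```bash
mkdir -p pics; cat > h.py <<'E'
import numpy as np, cv2
from cell import arm, vision, job, cut_out
from scipy.spatial.transform import Rotation as R
def cloud(p):
    z=p["z_map"];K=p["mtx"];v,u=np.mgrid[0:z.shape[0],0:z.shape[1]]
    c=np.stack([(u-K[0,2])/K[0,0]*z,-(v-K[1,2])/K[1,1]*z,-z,np.ones_like(z)],-1)
    return (c@p["cam_to_world"].T)[...,:3]
def save(p,n,crop=None,s=1):
    f=p["frame"]
    if crop: f=f[crop[0]:crop[1],crop[2]:crop[3]]
    cv2.imwrite(f"pics/{n}.png",cv2.resize(f[...,::-1],None,fx=s,fy=s,interpolation=cv2.INTER_CUBIC))
E
cat > a.py <<'E'
from h import *
np.set_printoptions(precision=4,suppress=True)
s=arm.observe();print({k:np.round(v,3) for k,v in s.items()},arm.hold_point_z)
ps=[]
for n in("top","scene"):
    p=vision.get_image(n);c=cloud(p);save(p,n);ps.append(p["frame"])
    for q in("index_base","test_pad","knob_grip","probe","holder","bottle","cup","clip","head"):
        for d in cut_out(q,p)[:3]:
            m=d["mask"]&(p["z_map"]>0)
            if m.sum()<5: continue
            x=c[m];print(n,q,round(d["confidence"],2),np.round(d["point"]),np.median(x,0),x.min(0),x.max(0),m.sum())
cv2.imwrite("pics/both.png",cv2.resize(np.hstack(ps)[...,::-1],(800,300)))
E
python3 a.py
```

```text
{'clock': np.float64(0.0), 'joints': array([ 1.174,  0.435,  0.025,  1.574, -0.012,  1.134, -0.075]), 'dq': array([ 0.   ,  0.   , -0.001, -0.001,  0.001,  0.003, -0.001]), 'joint_efforts': array([  0.   , -66.786,   0.985, -31.446,  -0.061,   0.043,   0.   ]), 'position': array([ 0.181, -0.598,  0.226]), 'ee_rot': array([-3.106, -0.46 ,  0.001]), 'force': array([ 0.247,  0.334, -0.619]), 'ft_torque': array([0.004, 0.015, 0.025]), 'gripper_force': np.float64(0.0), 'width': np.float64(0.997)} 0.0188
top index_base 0.66 [226. 264.] [0.519  0.0535 0.0348] [ 0.4452 -0.0263 -0.0076] [0.6152 0.1396 0.102 ] 3725
top test_pad 0.6 [213. 234.] [0.5449 0.1125 0.0973] [0.5361 0.1032 0.0775] [0.5569 0.1217 0.102 ] 77
top test_pad 0.54 [223. 270.] [0.5241 0.0391 0.0877] [0.5086 0.0255 0.0781] [0.5418 0.0526 0.096 ] 157
top knob_grip 0.49 [213. 235.] [0.5451 0.1128 0.0973] [0.5361 0.1031 0.0775] [0.5569 0.124  0.102 ] 88
top probe 0.93 [144. 215.] [0.6877 0.153  0.1655] [0.6781 0.1395 0.0292] [0.7126 0.1755 0.2203] 497
top probe 0.63 [267. 196.] [0.4282 0.1962 0.1224] [0.4182 0.189  0.054 ] [0.4431
[... 1500 characters left out ...]
4. 238.] [0.4244 0.2083 0.1024] [ 0.4156  0.0954 -0.002 ] [0.5596 0.2176 0.1552] 655
scene cup 0.61 [231. 270.] [0.5201 0.044  0.0868] [0.5056 0.0217 0.0762] [0.5465 0.0564 0.0926] 79
scene cup 0.55 [292. 303.] [0.3975 0.0663 0.007 ] [ 0.3818  0.0454 -0.0032] [0.4188 0.0792 0.017 ] 149
scene clip 0.53 [246. 140.] [0.6664 0.2689 0.0764] [0.653  0.2413 0.0207] [0.6879 0.285  0.1101] 577
scene clip 0.51 [293. 304.] [0.3975 0.0663 0.0075] [ 0.3818  0.0454 -0.0021] [0.4083 0.0792 0.0179] 140
scene head 0.71 [243. 259.] [0.5175 0.0699 0.0614] [ 0.4264 -0.0651 -0.0035] [0.6847 0.2118 0.1543] 1502
scene head 0.46 [292. 303.] [0.3986 0.0659 0.0074] [ 0.3818  0.0392 -0.0044] [0.4385 0.0792 0.0175] 152
```

View pics/top.png

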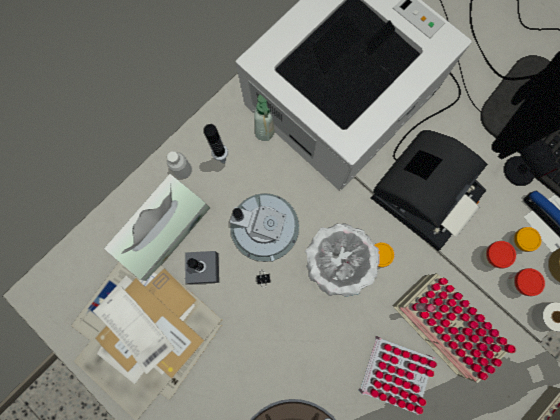

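View pics/scene.png

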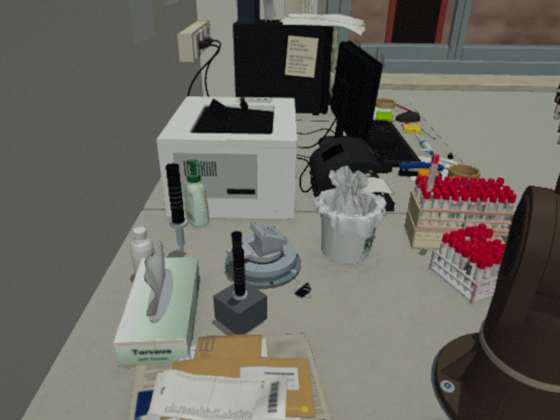

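The top view shows the foot at (264,227) px with its knob at (237,213), and the small probe in the grey holder at (196,266). The clip is at (263,278), the bin at (343,260), and the bigger look-alike probe at (213,142). The scene view agrees, with the small probe at (237,265).

```bash
cat > b.py <<'E'
from h import *
np.set_printoptions(precision=4,suppress=True)
p=vision.get_image("top");c=cloud(p);P=c.reshape(-1,3)
near=np.hypot(P[:,0]-.53,P[:,1]-.055)<.1
def circ(q):
    A=np.c_[2*q[:,:2],np.ones(len(q))];s=np.linalg.lstsq(A,(q[:,:2]**2).sum(1),rcond=None)[0];return s[:2],np.sqrt(s[2]+s[:2]@s[:2])
q=P[near&(abs(P[:,2]-.034)<.005)]
# plate min enclosing circle
print(cv2.minEnclosingCircle(q[:,:2].astype(np.float32)),len(q))
k=P[near&(P[:,2]>.094)&(P[:,1]>.095)];print("knobtop",k.mean(0),len(k))
b=P[(abs(P[:,0]-.425)<.04)&(abs(P[:,1]-.2)<.05)&(P[:,2]>.14)];print("probe top",b.mean(0),len(b))
b=P[(abs(P[:,0]-.43)<.06)&(abs(P[:,1]-.2)<.06)&(abs(P[:,2]-.055)<.006)];print("holder",cv2.minAreaRect(b[:,:2].astype(np.float32)))
for n,x0,x1,y0,y1 in(("bin",.3,.6,-.25,-.06),("box",.4,.6,.24,.4),("path",.15,.4,-.7,.1)):
    b=P[(P[:,0]>x0)&(P[:,0]<x1)&(P[:,1]>y0)&(P[:,1]<y1)&(P[:,2]>.04)];print(n,b.min(0),b.max(0),len(b))
save(p,"zoom",(180,275,215,315),8)
E
python3 b.py
```

```text
((0.5290695428848267, 0.05627340450882912), 0.07308806478977203) 1471
knobtop [0.5463 0.1136 0.0977] 79
probe top [0.4304 0.2014 0.1534] 82
holder ((0.43129485845565796, 0.2022709846496582), (0.07004810124635696, 0.07018296420574188), 1.8496689796447754)
bin [ 0.3237 -0.25    0.0403] [ 0.6    -0.06    0.2088] 4510
box [0.4052 0.24   0.04  ] [0.5999 0.3999 0.138 ] 3949
path [ 0.15   -0.6081  0.04  ] [0.4    0.0053 1.1037] 11930
```

View pics/zoom.png

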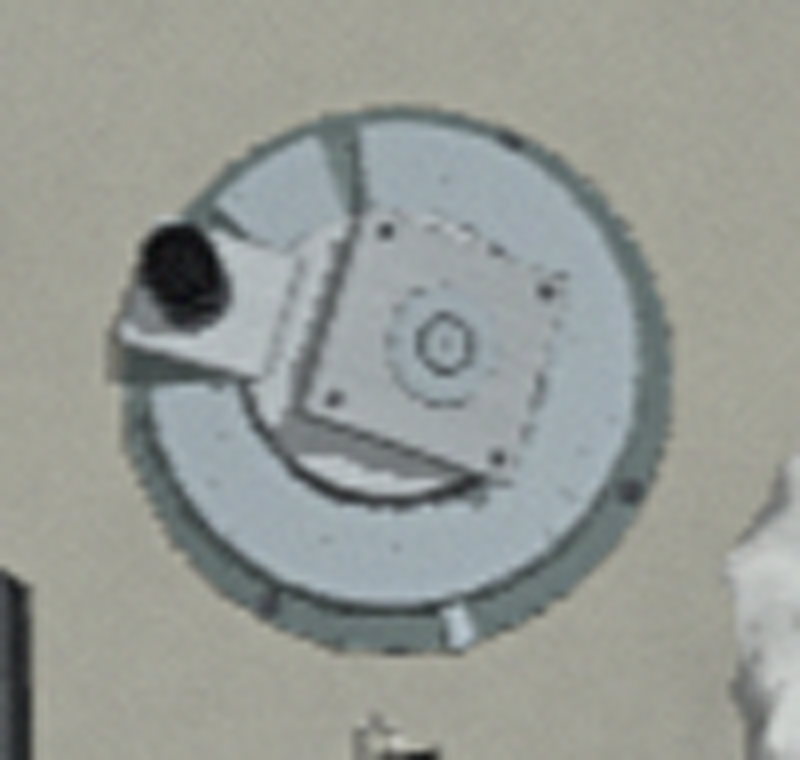

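The pointer is at crop (458,625) and the notch at (343,160), so the front-rear line is about 14° off world x. The head is at about 1.03 rad. Moving in.

Request:
play_rows:
  increments: "0 0 -3.7 0 0.2;0 0 -3.7 0 0.2;2.78 -2.87 0 0 0.2;2.78 -2.87 0 0 0.2;2.78 -2.87 0 0 0.2"

```text
clock: 1.47
position: [0.2363, -0.4909, 0.3013]
ee_rot: [3.107, 0.457, 0.001]
force: [0.8, -0.1, -0.1]
width: 0.688
gripper_force: 0.0
```

Request:
play_rows:
  increments: "2.78 -2.87 0 0 0.2;2.78 -2.87 0 0 0.2;2.78 -2.87 0 0 0.2;2.78 -2.87 0 0 0.2;2.78 -2.87 0 0 0.2"

```text
clock: 1.88
position: [0.3278, -0.3123, 0.301]
ee_rot: [3.107, 0.459, 0.001]
force: [1.0, -0.1, 0.9]
width: 0.601
gripper_force: 0.0
```

Request:
play_rows:
  increments: "2.78 -2.87 0 0 0.2;2.78 -2.87 0 0 0.2;2.78 -2.87 0 0 0.2;2.78 -2.87 0 0 0.2;2.78 -2.87 0 0 0.2"

```text
clock: 2.3
position: [0.4193, -0.1346, 0.3011]
ee_rot: [3.107, 0.459, 0.001]
force: [1.7, -0.6, -0.1]
width: 0.596
gripper_force: 0.0
```

Request:
play_rows:
  increments: "2.78 -2.87 0 0 0.2;2.78 -2.87 0 0 0.2;0 0 0 0 0.2"

```text
clock: 2.55
position: [0.4582, -0.0575, 0.3013]
ee_rot: [-3.103, -0.474, -0.005]
force: [0.1, 1.3, 0.7]
width: 0.6
gripper_force: 0.0
```

```bash
cat > d.py <<'E'
from h import *
import sys
np.set_printoptions(precision=4,suppress=True)
p=vision.get_image("top");c=cloud(p)
def at(r,cc): return np.median(c[r-1:r+2,cc-1:cc+2].reshape(-1,3),0)
a=at(258,272);b=at(200,258);print(a,b,np.degrees(np.arctan2(*(b-a)[1::-1])))
w=vision.get_image("wrist");cw=cloud(w);save(w,"w1")
print("cam",w["cam_to_world"][:3,3])
s=arm.observe();print(s["position"],s["ee_rot"],s["clock"],s["joints"],s["width"])
for q in("test_pad","knob_grip","index_base"):
    for d in cut_out(q,w)[:2]:
        m=d["mask"]&(w["z_map"]>0)
        if m.sum()<5: continue
        x=cw[m];print(q,round(d["confidence"],2),d["point"],np.median(x,0),x.min(0),x.max(0))
        if q=="test_pad":
            cc=x.mean(0);n=np.linalg.svd(x-cc)[2][2];print(cc,n)
P=cw.reshape(-1,3);k=P[(np.hypot(P[:,0]-.546,P[:,1]-.113)<.03)&(P[:,2]>.094)&(P[:,2]<.105)]
print("knobtop",len(k), cv2.minEnclosingCircle(k[:,:2].astype(np.float32)) if len(k) else 0)
q=P[(np.hypot(P[:,0]-.53,P[:,1]-.055)<.1)&(abs(P[:,2]-.034)<.003)];print("plate",cv2.minEnclosingCircle(q[:,:2].astype(np.float32)))
E
python3 d.py
```

```text
[0.4482 0.0381 0.0186] [0.5923 0.0696 0.0199] 12.305381606512956
cam [ 0.5194 -0.0419  0.4604]
[ 0.4559 -0.0639  0.3007] [-3.1067 -0.4658 -0.0001] 2.65 [ 0.4021  0.1378 -0.425   1.8099  0.0604  1.2066 -1.3141] 0.6017863830696871
test_pad 0.2 [141.7, 91.8] [0.4382 0.1845 0.0555] [ 0.3777  0.1652 -0.0009] [0.4656 0.2769 0.0854]
[0.4337 0.1908 0.0464] [ 0.1647 -0.3877  0.9069]
knob_grip 0.65 [73.6, 150.0] [0.545  0.1088 0.0987] [0.5351 0.1018 0.0677] [0.5557 0.1232 0.1013]
index_base 0.74 [100.8, 208.9] [0.5321 0.0481 0.0359] [ 0.4426 -0.0277 -0.0011] [0.6127 0.1571 0.1013]
knobtop 401 ((0.5451052784919739, 0.11308728903532028), 0.011750226840376854)
plate ((0.527410626411438, 0.05657832324504852), 0.07313307374715805)
```

View pics/w1.png

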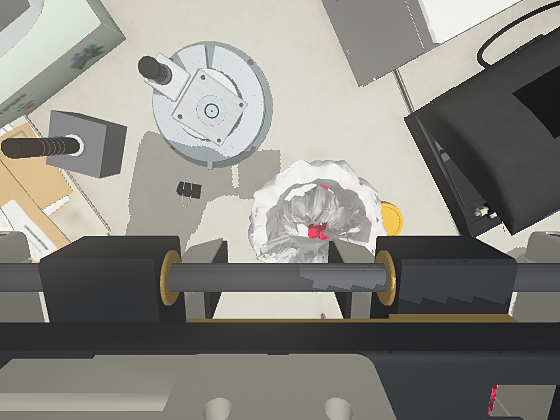

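The wrist view shows the foot at (210,100) px, the notch near (208,45), the knob at (150,70) and the pointer at (209,165). The base yaw is about 12.5° and the axis is at about (0.5275, 0.0565). Going above the knob now.

Request:
play_rows:
  increments: "2.74 -2.86 0 0 0.2;2.74 -2.86 0 0 0.2;2.74 -2.86 0 0 0.2;2.74 -2.86 0 0 0.2;2.74 -2.86 0 0 0.2"

```text
clock: 3.22
position: [0.5461, 0.1106, 0.3008]
ee_rot: [3.108, 0.454, 0.001]
force: [1.6, -0.5, -0.3]
width: 0.597
gripper_force: 0.0
```

Request:
play_rows:
  increments: "0 0 0 -7 0.2;0 0 0 -7 0.2;0 0 0 -7 0.2;0 0 0 -7 0.2;0 0 0 -7 0.2"

```text
clock: 3.63
position: [0.5454, 0.1092, 0.3005]
ee_rot: [2.823, 1.377, -0.001]
force: [-0.5, 0.3, -0.6]
width: 0.599
gripper_force: 0.0
```

Request:
play_rows:
  increments: "0 0 3 -7 0.2;0 0 3 -7 0.2;0 0 3 -7 0.2;0 0 0 0 0.2;0 0 0 0 0.2"

```text
clock: 4.05
position: [0.5446, 0.1092, 0.21]
ee_rot: [-2.533, -1.857, 0.005]
force: [-0.1, 0.9, 0.8]
width: 0.597
gripper_force: 0.0
```

```bash
cat >> h.py <<'E'
def go(x,y,z,yaw):
    s=arm.observe();Rm=R.from_rotvec(s["ee_rot"]).as_matrix();t=Rm.T@(np.array([x,y,z])-s["position"])
    cy=np.degrees(np.arctan2(Rm[1,0],Rm[0,0]))
    print("clock",s["clock"],"pos",np.round(s["position"],4),"yaw",round(cy,1),"cm",np.round(t*100,2),"turn",round(-((yaw-cy+180)%360-180),1),"w",round(float(s["width"]),3),"F",np.round(s["force"],1),"j",np.round(s["joints"],2))
E
cat > e.py <<'E'
from h import *
w=vision.get_image("wrist");P=cloud(w).reshape(-1,3);k=P[(np.hypot(P[:,0]-.546,P[:,1]-.113)<.03)&(P[:,2]>.094)&(P[:,2]<.105)]
print("knobtop",len(k), cv2.minEnclosingCircle(k[:,:2].astype(np.float32)) if len(k) else 0)
go(.545,.113,.066,73)
E
python3 e.py
```

```text
knobtop 499 ((0.5452985167503357, 0.11353442817926407), 0.011529487557709217)
clock 4.1 pos [0.5456 0.1101 0.2116] yaw 72.5 cm [ 0.26 -0.15 14.56] turn -0.5 w 0.601 F [-0.3  0.4 -0.1] j [ 0.21  0.43 -0.69  1.72  0.3   1.1  -0.88]
```

Request:
play_rows:
  increments: "0.3 -0.1 3 0 0.2;0 0 3.5 0 0.2;0 0 3.5 0 0.2;0 0 3 0 0.2;0 0 1.4 0 0.2"

```text
clock: 4.52
position: [0.5454, 0.1133, 0.0655]
ee_rot: [2.532, 1.858, -0.002]
force: [-0.3, 0.2, 0.4]
width: 0.601
gripper_force: 0.0
```

Request:
play_rows:
  increments: "0 0 0 0 0.2;0 0 0 0 -1;0 0 0 0 -1;0 0 0 0 -1;0 0 0 0 -1"
  grip_force: 35

```text
clock: 4.93
position: [0.5464, 0.1145, 0.0685]
ee_rot: [2.528, 1.863, 0.004]
force: [-0.4, -0.0, -0.5]
width: 0.358
gripper_force: 0.0
```

```bash
python3 -c "
from h import *
go(.545,.113,.066,73)"
```

```text
clock 4.9333 pos [0.5464 0.1145 0.0685] yaw 72.8 cm [-0.18 -0.09  0.25] turn -0.2 w 0.358 F [-0.4 -0.  -0.5] j [ 0.13  0.59 -0.61  1.87  0.45  0.82 -1.01]
```

Request:
play_rows:
  increments: "0 0 0 0 -1;0 0 0 0 -1;0 0 0 0 -1;0 0 0 0 -1;0 0 0 0 -1"

```text
clock: 5.35
position: [0.5456, 0.1144, 0.0675]
ee_rot: [2.528, 1.864, 0.001]
force: [-2.1, -0.2, 6.8]
width: 0.23
gripper_force: 35.0
```

Request:
play_rows:
  increments: "0 0 -0.5 0 -1;0 0 -0.6 0 -1;0 0 -0.6 0 -1;0 0 0 0 -1;0 0 0 0 -1"

```text
clock: 5.77
position: [0.5452, 0.1143, 0.0839]
ee_rot: [-2.528, -1.865, -0.001]
force: [2.8, 1.2, -7.2]
width: 0.229
gripper_force: 35.0
```

```bash
python3 -c "
from h import *
go(.545,.113,.066,73)"
```

```text
clock 5.7667 pos [0.5452 0.1143 0.0839] yaw 72.8 cm [-0.13  0.02  1.79] turn -0.2 w 0.229 F [ 2.8  1.2 -7.2] j [ 0.14  0.57 -0.62  1.86  0.43  0.85 -1.  ]
```

Request:
play_rows:
  increments: "-0.03 0.63 0 6 -1;-0.03 0.63 0 6 -1;-0.03 0.63 0 6 -1;-0.03 0.63 0 6 -1;-0.03 0.63 0 6 -1"

```text
clock: 6.18
position: [0.5712, 0.0981, 0.0832]
ee_rot: [-2.926, -1.141, 0.002]
force: [0.9, 1.4, -7.9]
width: 0.228
gripper_force: 35.0
```

Request:
play_rows:
  increments: "-0.03 0.63 0 6 -1;-0.03 0.63 0 6 -1;-0.03 0.63 0 6 -1;-0.03 0.63 0 6 -1;0 0 0 0 -1"

```text
clock: 6.6
position: [0.5848, 0.0751, 0.0832]
ee_rot: [3.1, 0.504, -0.001]
force: [3.1, -1.0, -7.0]
width: 0.231
gripper_force: 35.0
```

```bash
python3 -c "
from h import *
a=np.radians(12.5);go(.5275+.06*np.cos(a),.0565+.06*np.sin(a),.066,12.5)
w=vision.get_image('wrist');save(w,'w2')
p=vision.get_image('top');save(p,'t2',(180,275,215,315),5)
a=cv2.imread('pics/t2.png');b=cv2.resize(cv2.imread('pics/w2.png'),None,fx=.6,fy=.6)
o=np.zeros((475,840,3),np.uint8);o[:,:500]=a;o[:252,504:]=b;cv2.imwrite('pics/c2.png',o[:,:800])"
```

```text
clock 6.6 pos [0.5848 0.0751 0.0832] yaw 18.5 cm [-0.06  0.58  1.72] turn 6.0 w 0.231 F [ 3.1 -1.  -7. ] j [ 0.04  0.56 -0.36  1.79  0.26  0.83 -1.7 ]
```

View pics/w2.png

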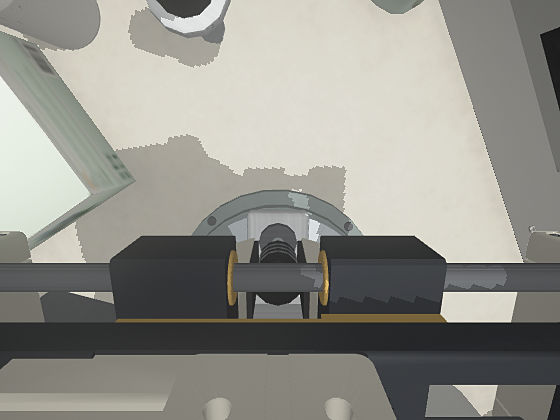

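The knob is gripped, and the notch shows just to the right of the arm at about (310,230). One more 6° step, then lower.

Request:
play_rows:
  increments: "-0.03 0.6 0 6 -1;0 0 0.4 0 -1;0 0 0 0 -1;0 0 0.4 0 -1;0 0 0 0 -1"

```text
clock: 7.12
position: [0.5862, 0.0704, 0.0751]
ee_rot: [3.121, 0.355, -0.0]
force: [3.5, -1.6, -5.9]
width: 0.224
gripper_force: 35.0
```

```bash
python3 -c "
from h import *
a=np.radians(12.5);go(.5275+.06*np.cos(a),.0565+.06*np.sin(a),.066,12.5)"
```

```text
clock 7.1167 pos [0.5862 0.0704 0.0751] yaw 13.0 cm [-0.03  0.08  0.91] turn 0.5 w 0.224 F [ 3.5 -1.6 -5.9] j [ 0.02  0.57 -0.34  1.8   0.25  0.81 -1.78]
```

Request:
play_rows:
  increments: "0 0 0.4 0 -1;0 0 0.4 0 -1;0 0 0 0 -1;0 0 0 0 -1"

```text
clock: 7.45
position: [0.5862, 0.0704, 0.0677]
ee_rot: [3.122, 0.352, -0.0]
force: [1.3, -2.5, -2.3]
width: 0.228
gripper_force: 35.0
```

Request:
play_rows:
  increments: "0 0 0 0 0;0 0 0 0 0;0 0 0 0 0;0 0 0 0 0;0 0 0 0 0"

```text
clock: 7.87
position: [0.5862, 0.071, 0.0678]
ee_rot: [-3.122, -0.352, -0.0]
force: [-0.1, -0.0, -0.2]
width: 0.488
gripper_force: 0.0
```

```bash
python3 -c "
from h import *
a=np.radians(12.5);go(.5275+.06*np.cos(a),.0565+.06*np.sin(a),.066,12.5)"
```

```text
clock 7.8667 pos [0.5862 0.071  0.0678] yaw 12.8 cm [-0.04  0.14  0.18] turn 0.3 w 0.488 F [-0.1 -0.  -0.2] j [ 0.02  0.58 -0.33  1.8   0.25  0.8  -1.78]
```

Request:
play_rows:
  increments: "0 0 -2 0 0.2;0 0 -4 0 0.2;0 0 -4 0 0.2;0 0 -4 0 0.2;0 0 -4 0 0.2"

```text
clock: 8.28
position: [0.5857, 0.0708, 0.2498]
ee_rot: [-3.121, -0.352, 0.0]
force: [1.0, -0.1, 0.1]
width: 0.6
gripper_force: 0.0
```

Request:
play_rows:
  increments: "-2.46 -3.23 0 0 0.2;-2.46 -3.23 0 0 0.2;-2.46 -3.23 0 0 0.2;-2.46 -3.23 0 0 0.2;-2.46 -3.23 0 0 0.2"

```text
clock: 8.7
position: [0.4286, 0.2017, 0.2479]
ee_rot: [-3.122, -0.351, -0.001]
force: [0.7, 0.9, 0.6]
width: 0.595
gripper_force: 0.0
```

Request:
play_rows:
  increments: "0 0 0 0 0.2;0 0 0 0 0.2"

```text
clock: 8.87
position: [0.4288, 0.2025, 0.2483]
ee_rot: [-3.121, -0.359, -0.001]
force: [-0.5, -0.5, -0.8]
width: 0.602
gripper_force: 0.0
```

```bash
cat > f.py <<'E'
from h import *
np.set_printoptions(precision=4,suppress=True)
for nm in("wrist","top"):
    w=vision.get_image(nm);C=cloud(w);P=C.reshape(-1,3);save(w,"f_"+nm)
    k=P[(np.hypot(P[:,0]-.586,P[:,1]-.0705)<.03)&(P[:,2]>.092)&(P[:,2]<.12)]
    if len(k):print(nm,"knobtop",len(k), cv2.minEnclosingCircle(k[:,:2].astype(np.float32)),np.median(k[:,2]))
    for d in cut_out("test_pad",w)[:3]:
        m=d["mask"]&(w["z_map"]>0);x=C[m]
        if len(x)<10: continue
        cc=np.median(x,0);n=np.linalg.svd(x-x.mean(0),full_matrices=False)[2][2];n*=np.sign(n[2])
        print("pad",round(d["confidence"],2),d["point"],cc,x.min(0),x.max(0),n,np.degrees(np.arccos(n[2])),np.degrees(np.arctan2(-n[1],-n[0])))
    q=P[(np.hypot(P[:,0]-.53,P[:,1]-.055)<.1)&(abs(P[:,2]-.034)<.003)]
    if len(q):print("plate",cv2.minEnclosingCircle(q[:,:2].astype(np.float32)))
    b=P[(np.hypot(P[:,0]-.431,P[:,1]-.202)<.03)&(P[:,2]>.15)&(P[:,2]<.16)]
    if len(b):print("probetop",cv2.minEnclosingCircle(b[:,:2].astype(np.float32)),len(b))
go(.431,.202,.101,12.5)
E
python3 f.py
```

```text
wrist knobtop 569 ((0.585808277130127, 0.0702059417963028), 0.011783437803387642) 0.09929251887736218
pad 0.95 [153.1, 436.6] [0.5109 0.0531 0.0892] [0.4948 0.0331 0.0785] [0.5262 0.0692 0.0965] [-0.3944 -0.0837  0.9151] 23.77981643046904 11.985562072062109
plate ((0.5279873013496399, 0.05614514276385307), 0.07332980632781982)
probetop ((0.4295728802680969, 0.20239447057247162), 0.010050462558865547) 422
top knobtop 79 ((0.5874919295310974, 0.06949177384376526), 0.011959237977862358) 0.09753998171157718
pad 0.75 [227.4, 261.8] [0.5114 0.0525 0.0872] [0.4961 0.0369 0.0764] [0.5264 0.0685 0.097 ] [-0.4183 -0.1175  0.9007] 25.753697744387825 15.689720946078161
plate ((0.529015302658081, 0.05635884031653404), 0.07288653403520584)
probetop ((0.42255842685699463, 0.20326760411262512), 0.0016237689414992929) 4
clock 9.0667 pos [0.4314 0.1997 0.2476] yaw 12.7 cm [ 0.01 -0.24 14.66] turn 0.2 w 0.602 F [0.4 0.3 0. ] j [-0.14  0.21 -0.48  1.86  0.11  1.09 -2.01]
```

View pics/f_wrist.png

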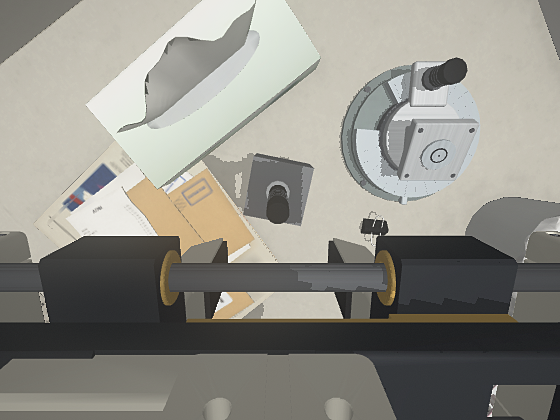

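Head at the front, plunger home (knob top about 98 mm), pad at about (0.5105, 0.0525, 0.087). The probe stands at (278,205) px, inside the fingers' reach. Descending to grip it lightly so that it can be pivoted in the hole mouth.

Request:
play_rows:
  increments: "0.05 -0.1 3 0 0.2;0 0 3 0 0.2;0 0 3 0 0.2;0 0 3 0 0.2;0 0 2.6 0 0.2"

```text
clock: 9.48
position: [0.4312, 0.2005, 0.0997]
ee_rot: [3.122, 0.347, -0.001]
force: [-0.0, 0.6, 0.3]
width: 0.596
gripper_force: 0.0
```

Request:
play_rows:
  increments: "0 0 0 0 -0.3;0 0 0 0 -1;0 0 0 0 -1;0 0 0 0 -1;0 0 0 0 -1"
  grip_force: 10

```text
clock: 9.9
position: [0.4318, 0.2022, 0.1032]
ee_rot: [-3.121, -0.35, -0.004]
force: [-0.0, 0.1, -0.3]
width: 0.289
gripper_force: 0.0
```

Request:
play_rows:
  increments: "0 0 0 0 -1;0 0 0 0 -1;0 0 0 0 -1;0 0 0 0 -1"

```text
clock: 10.23
position: [0.4316, 0.2021, 0.1028]
ee_rot: [-3.122, -0.351, -0.003]
force: [-0.9, -1.1, 8.2]
width: 0.212
gripper_force: 10.0
```

```bash
python3 -c "
from h import *
go(.431,.202,.139,12.5)"
```

```text
clock 10.2333 pos [0.4316 0.2021 0.1028] yaw 12.8 cm [-0.05 -0.   -3.62] turn 0.3 w 0.212 F [-0.9 -1.1  8.2] j [-0.2   0.39 -0.44  2.05  0.24  0.75 -2.14]
```

Request:
play_rows:
  increments: "0 0 -0.8 0 -1;0 0 -1 0 -1;0 0 -1 0 -1;0 0 -1 0 -1;0 0 0 0 -1"

```text
clock: 10.65
position: [0.4317, 0.2024, 0.1421]
ee_rot: [-3.121, -0.351, -0.005]
force: [0.7, 0.5, -0.9]
width: 0.213
gripper_force: 10.0
```

```bash
cat > m.py <<'E'
from h import *
import sys
go(.431,.202,.139,12.5)
np.set_printoptions(precision=3,suppress=True)
S=arm.observe();Rm=R.from_rotvec(S["ee_rot"]).as_matrix();g=S["position"]-Rm[:,2]*arm.hold_point_z
for nm in("scene","top"):
    w=vision.get_image(nm);C=cloud(w)
    if len(sys.argv)>1: save(w,sys.argv[1]+nm)
    for d in cut_out("probe",w)[:3]:
        m=cv2.erode(d["mask"].astype(np.uint8),np.ones((2,2)))>0;m&=w["z_map"]>0;x=C[m];
        x=x[np.linalg.norm(x-g,axis=1)<.14]
        if len(x)<30: continue
        med=np.median(x,0);x=x[np.linalg.norm(x-med,axis=1)<.1];x0=x.mean(0);a=np.linalg.svd(x-x0,full_matrices=False)[2][0];a*=np.sign(a[2])
        t=(x-x0)@a;print(nm,round(d["confidence"],2),len(x),"axis",a,"tilt front deg",np.degrees(np.arctan2(-(a[0]*.976+a[1]*.216),a[2])),"side",np.degrees(np.arctan2(a[0]*.216-a[1]*.976,a[2])),"low",x0+a*np.quantile(t,.01),"hi",x0+a*np.quantile(t,.99))
E
python3 m.py
```

```text
clock 10.65 pos [0.4317 0.2024 0.1421] yaw 12.8 cm [-0.08  0.02  0.31] turn 0.3 w 0.213 F [ 0.7  0.5 -0.9] j [-0.18  0.34 -0.46  2.    0.2   0.84 -2.1 ]
scene 0.88 435 axis [-0.063 -0.015  0.998] tilt front deg 3.7153892472960663 side 0.07123321898618669 low [0.428 0.206 0.054] hi [0.421 0.204 0.178]
```

Request:
play_rows:
  increments: "-1.2 0 0 0 -1;-0.9 0 0.1 0 -1;-0.9 0 0.15 0 -1;-0.85 0 0.25 0 -1;-0.85 0 0.35 0 -1"

```text
clock: 11.27
position: [0.3842, 0.1913, 0.1312]
ee_rot: [-3.122, -0.351, -0.001]
force: [0.4, 0.5, 4.4]
width: 0.214
gripper_force: 10.0
```

Request:
play_rows:
  increments: "-0.3 0 0.1 0 -1;0 0 0 0 -1;0 0 0 0 -1"

```text
clock: 11.52
position: [0.3815, 0.1904, 0.13]
ee_rot: [3.121, 0.351, -0.001]
force: [-0.0, 0.0, 0.5]
width: 0.215
gripper_force: 10.0
```

```bash
python3 m.py p1; python3 -c "
import cv2,numpy as np
a=cv2.imread('pics/p1scene.png')[200:350,180:330];cv2.imwrite('pics/p1c.png',cv2.resize(a,None,fx=4,fy=4))"
```

```text
clock 11.5167 pos [0.3815 0.1904 0.13  ] yaw 12.8 cm [ 5.08 -0.03 -0.91] turn 0.3 w 0.215 F [-0.   0.   0.5] j [-0.18  0.28 -0.48  2.12  0.19  0.78 -2.13]
scene 0.71 273 axis [-0.451 -0.095  0.887] tilt front deg 27.4541527922031 side -0.3134502150377978 low [0.425 0.206 0.054] hi [0.364 0.193 0.174]
```

View pics/p1c.png

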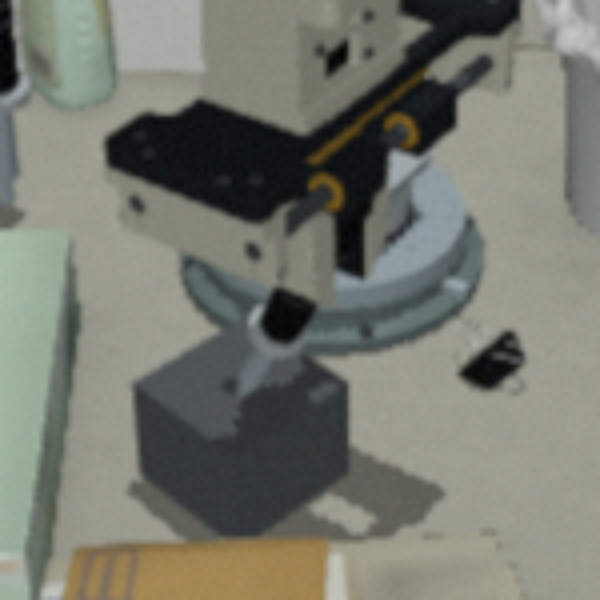

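The probe now leans about 25° to the front in the grip, with its tip in the hole mouth. Firming up the grip, lifting, then moving over the pad.

Request:
play_rows:
  increments: "0 0 0 0 -1;0 0 -1 0 -1;0 0 -2 0 -1;0 0 -2.5 0 -1;0 0 -2.5 0 -1"
  grip_force: 30

```text
clock: 12.13
position: [0.3815, 0.1905, 0.2108]
ee_rot: [3.122, 0.351, -0.002]
force: [0.4, -0.0, -1.2]
width: 0.215
gripper_force: 30.0
```

Request:
play_rows:
  increments: "0 0 0 0 -1;0 0 0 0 -1;0 0 0 0 -1;0.77 3.24 0 0 -1;0.77 3.24 0 0 -1"

```text
clock: 12.55
position: [0.4105, 0.1313, 0.2092]
ee_rot: [-3.121, -0.358, 0.003]
force: [-0.2, -0.7, -1.4]
width: 0.216
gripper_force: 30.0
```

Request:
play_rows:
  increments: "0.77 3.24 0 0 -1;0.77 3.24 0 0 -1;0.77 3.24 0 0 -1;0 0 0 0 -1;0 0 0 0 -1"

```text
clock: 12.97
position: [0.4552, 0.0392, 0.2087]
ee_rot: [3.122, 0.344, -0.004]
force: [0.1, 0.5, -1.1]
width: 0.215
gripper_force: 30.0
```

```bash
python3 m.py p2; python3 -c "
from h import *
go(.4544,.0401,.1914,12.5)
w=vision.get_image('wrist');save(w,'p2w')
import cv2,numpy as np
a=cv2.imread('pics/p2scene.png')[150:300,200:350];b=cv2.imread('pics/p2top.png')[180:280,215:315]
cv2.imwrite('pics/p2c.png',np.hstack([cv2.resize(a,(400,400)),cv2.resize(b,(400,400))]))"
```

```text
clock 12.9667 pos [0.4552 0.0392 0.2087] yaw 12.6 cm [  1.2  -16.41   6.96] turn 0.1 w 0.215 F [ 0.1  0.5 -1.1] j [ 0.12  0.21 -0.38  1.96  0.09  0.99 -1.65]
scene 0.54 301 axis [-0.436 -0.113  0.893] tilt front deg 26.75472073030375 side 1.016769038087414 low [0.497 0.056 0.135] hi [0.438 0.041 0.255]
clock 13.1667 pos [0.4547 0.0424 0.2097] yaw 12.9 cm [-0.08  0.22  1.83] turn 0.4 w 0.211 F [ 0.4  1.3 -1.4] j [ 0.11  0.21 -0.38  1.96  0.09  0.99 -1.65]
```

View pics/p2c.png

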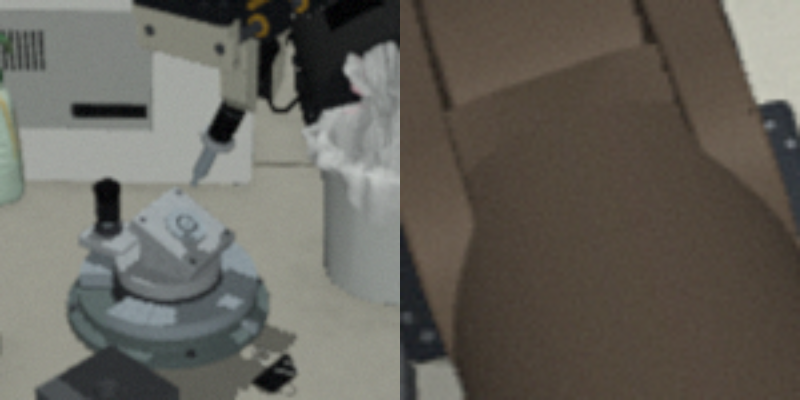

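```bash
python3 -c "
from h import *
np.set_printoptions(precision=4,suppress=True)
p=vision.get_image('scene');T=np.linalg.inv(p['cam_to_world']);K=p['mtx']
def pr(x):
    c=T@np.r_[x,1];q=K@np.array([c[0],-c[1],-c[2]]);return q[:2]/q[2]
for n,x in(('tip',(.5026,.0516,.1229)),('pad',(.5105,.0525,.087)),('pad+1cm x',(.5203,.0547,.087)),('pad+1cm y',(.5127,.0427,.087)),('tip+1cmz',(.5026,.0516,.1329))): print(n,pr(np.array(x)))
C=cloud(p);print(p['z_map'][216:222,270:276]);print(C[219,273],C[217,273],C[233,270]);print(p['cam_to_world'][:3,3])
f=p['frame'][212:250,255:290];save(p,'p3',(205,245,250,290),15)
"
```

```text
tip [272.4646 219.8393]
pad [269.4982 233.336 ]
pad+1cm x [265.5645 231.9328]
pad+1cm y [272.1426 231.2577]
tip+1cmz [272.4839 215.6179]
[[1.1552 0.9052 0.9069 0.907  0.909  0.9096]
 [1.1565 0.9121 0.9089 0.9082 0.9098 1.1577]
 [0.9159 0.9171 0.9139 1.1545 1.1553 1.156 ]
 [0.9166 0.9154 0.9165 1.1788 1.1744 1.1728]
 [0.9184 0.9175 1.1688 1.1737 1.1688 1.1721]
 [1.1668 1.1667 1.1625 1.1648 1.1597 1.1627]]
[ 0.6627 -0.104  -0.0046] [0.4955 0.0569 0.1347] [0.5115 0.0501 0.0864]
[-0.072   0.6031  0.587 ]
```

View pics/p3.png

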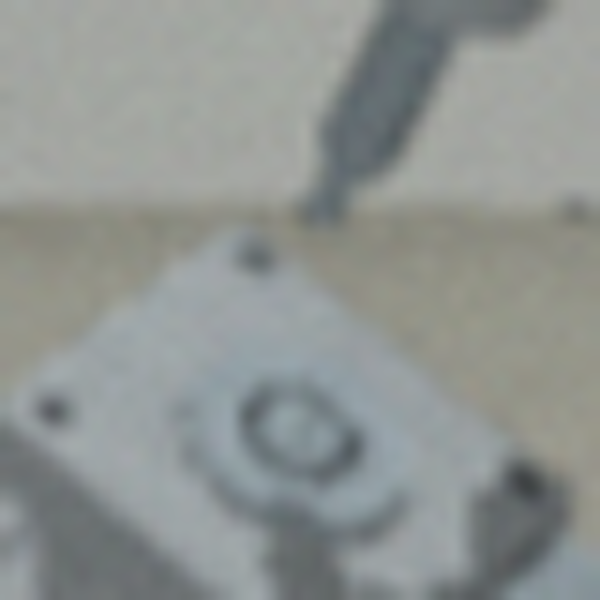

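The tip shows at scene (271.0,219.3) and the dot at (270.0,233.3). Against the prediction, that puts the tip about 4 mm further to the rear, which fits a tilt of about 27°. Moving down to about 8 mm off the pad and comparing again.

Request:
play_rows:
  increments: "0 0.1 1 0 -1;0 0 1 0 -1;0 0 0.7 0 -1;0 0 0.3 0 -1;0 0 0 0 -1"

```text
clock: 13.68
position: [0.4549, 0.0402, 0.179]
ee_rot: [-3.122, -0.351, 0.004]
force: [-0.3, 0.4, -0.4]
width: 0.213
gripper_force: 30.0
```

```bash
python3 -c "
from h import *
np.set_printoptions(precision=4,suppress=True)
go(.4544,.0401,.1794,12.5)
for i in range(4): print(arm.observe()['position'])
p=vision.get_image('scene');T=np.linalg.inv(p['cam_to_world']);K=p['mtx']
def pr(x):
    c=T@np.r_[x,1];q=K@np.array([c[0],-c[1],-c[2]]);return q[:2]/q[2]
pad=np.array((.5105,.0525,.087));n=np.array((-.4126,-.0915,.9063))
for k in(0,.004,.008,.012): print(k,pr(pad+k*n))
save(p,'p4',(205,245,250,290),15)
"
```

```text
clock 13.6833 pos [0.4549 0.0402 0.179 ] yaw 12.8 cm [-0.05  0.   -0.04] turn 0.3 w 0.213 F [-0.3  0.4 -0.4] j [ 0.11  0.25 -0.37  2.    0.11  0.91 -1.67]
[0.4549 0.0402 0.179 ]
[0.4549 0.0402 0.179 ]
[0.4549 0.0402 0.179 ]
[0.4549 0.0402 0.179 ]
0 [269.4982 233.336 ]
0.004 [270.1654 232.1097]
0.008 [270.8363 230.8767]
0.012 [271.511  229.6369]
```

View pics/p4.png

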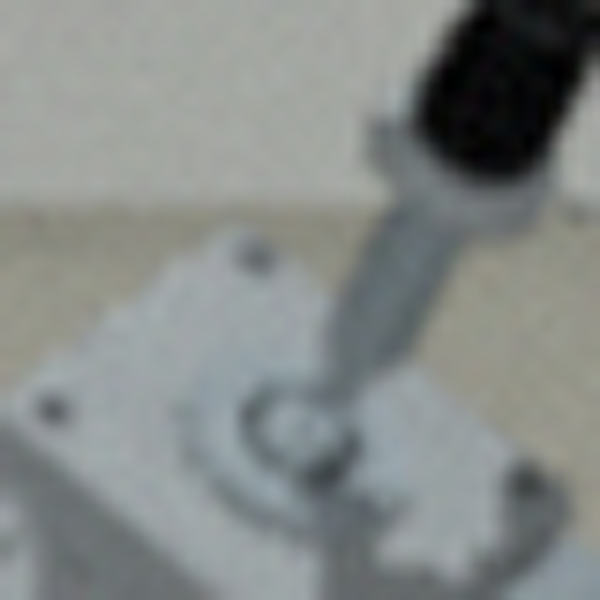

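The tip is at about (271.0,231.2), where a point 8 mm above the dot should appear. Pressing in along the pad normal.

Request:
play_rows:
  increments: "0.13 0 0.27 0 -1;0.13 0 0.27 0 -1;0.08 0 0.18 0 -1;0 0 0 0 -1;0 0 0 0 -1"

```text
clock: 14.15
position: [0.459, 0.0411, 0.173]
ee_rot: [3.122, 0.351, -0.0]
force: [0.1, -0.7, -0.6]
width: 0.213
gripper_force: 30.0
```

Request:
play_rows:
  increments: "0.08 0 0.18 0 -1;0 0 0 0 -1;0 0 0 0 -1"

```text
clock: 14.4
position: [0.4599, 0.0412, 0.1713]
ee_rot: [3.122, 0.351, 0.0]
force: [-0.8, -0.2, 0.8]
width: 0.214
gripper_force: 30.0
```

Request:
play_rows:
  increments: "0.05 0 0.1 0 -1;0 0 0 0 -1;0 0 0 0 -1"

```text
clock: 14.65
position: [0.4603, 0.0413, 0.1703]
ee_rot: [3.122, 0.351, 0.0]
force: [-0.5, -0.8, 2.1]
width: 0.215
gripper_force: 30.0
```

Request:
play_rows:
  increments: "0 0 0 0 -1;0 0 0 0 -1"

```text
clock: 14.82
position: [0.4603, 0.0413, 0.1703]
ee_rot: [3.122, 0.351, 0.0]
force: [-0.6, 0.0, 1.2]
width: 0.213
gripper_force: 30.0
```

Request:
play_rows:
  increments: "0.08 0 0.18 0 -1;0 0 0 0 -1;0 0 0 0 -1"

```text
clock: 15.07
position: [0.4611, 0.0415, 0.1684]
ee_rot: [3.122, 0.351, 0.0]
force: [-0.3, 0.0, 1.8]
width: 0.211
gripper_force: 30.0
```

Request:
play_rows:
  increments: "0 0 0 0 -1;0 0 0 0 -1"

```text
clock: 15.23
position: [0.4611, 0.0415, 0.1685]
ee_rot: [3.122, 0.351, 0.0]
force: [-0.6, 0.7, 2.1]
width: 0.211
gripper_force: 30.0
```

Request:
play_rows:
  increments: "0 0 0 0 -1;0 0 0 0 -1"

```text
clock: 15.4
position: [0.4611, 0.0415, 0.1685]
ee_rot: [3.122, 0.351, 0.0]
force: [-1.3, -0.7, 2.5]
width: 0.211
gripper_force: 30.0
```

```bash
python3 -c "
from h import *
np.set_printoptions(precision=4,suppress=True)
go(.4544,.0401,.1794,12.5)
p=vision.get_image('scene');save(p,'p5',(205,245,250,290),15)
f=[]
for i in range(12): vision.get_image('scene');s=arm.observe();f.append(np.r_[s['force'],s['position']])
print(np.mean(f,0))
"; python3 m.py
```

```text
clock 15.4 pos [0.4611 0.0415 0.1685] yaw 12.8 cm [-0.68 -0.01 -1.09] turn 0.3 w 0.211 F [-1.3 -0.7  2.5] j [ 0.1   0.27 -0.37  2.01  0.12  0.89 -1.68]
[-0.9332 -0.196   2.1444  0.4611  0.0415  0.1684]
clock 16.05 pos [0.4611 0.0415 0.1684] yaw 12.8 cm [  0.63 -16.32   2.94] turn 0.3 w 0.217 F [-1.4  0.1  1.7] j [ 0.1   0.27 -0.37  2.01  0.12  0.89 -1.68]
scene 0.83 248 axis [-0.44 -0.12  0.89] tilt front deg 27.07030123077977 side 1.438419750044378 low [0.502 0.058 0.097] hi [0.443 0.042 0.215]
```

View pics/p5.png

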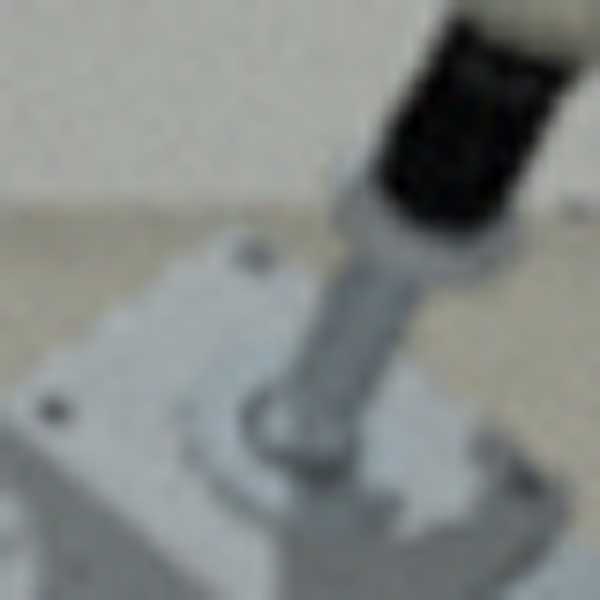

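The tip sits inside the ring, near crop (312,450) against the dot at (308,432). The axis is within about 2° of square, and the push is about 3.4 N, which means the tip is about 4.5 mm in. Handing in.

```bash
python3 -c "
from cell import job
print(job.sign_off())"
```

```text
the job is handed in; nothing more can be done
None
```

I handed the job in with the head at the front, the plunger home in the notch, and the probe still gripped and pressing inside the ring. By my measurements it is about 2° off square, pushing about 3.4 N with the tip about 4.5 mm in; the sign-off gave no verdict.

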